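# Close the blower's service cover crosswise

### The job

Tighten the four black wing knobs on the blower's round service cover so that the gasket is pulled down evenly: working crosswise (one knob, then the one opposite, then the other two), first turn each one clockwise only until it is snug, and when all four are snug go round crosswise again and bring each to full tightness by feel, without over-tightening any. Leave the knobs alone at the end and do not disturb the other things on the bench.

Things in the scene. Friction and masses are not known exactly. Their poses are not given: they have to be found in the camera images.
- blower: centrifugal blower lying on its back, fixed to the bench: grey snail-shaped sheet-steel casing 310 mm across, 112 mm high, with an outlet duct (115 wide, 100 high) to its +y side ending 235 mm from the origin. Origin on the bench straight below the cover's centre, z up. The studs of knobs a, b, c, d stand 70 mm from the centre at 45, 135, 225, 315 degrees in this frame
- cover: round aluminium service cover, 190 mm across, 6 mm thick, on a thin rubber gasket on the casing. Origin at the centre of its underside, 121 mm above the bench (top face 127 mm). Low dome in the middle, 10 mm high, 72 mm across. It sinks too little to be seen
- knob_a: black plastic wing knob, opposite knob c: round foot 32 mm across, above it a flat grip bar 44 mm long (x axis), 12 mm thick (y axis), 21 mm tall, from 17 to 38 mm above the cover. Origin on the cover's top face on the stud's axis, z up. Clockwise from above tightens; its height does not change. It stays where it is left when released
- knob_b: wing knob like a, opposite knob d. All four start loose and turn with a steady lock-thread drag of 0.36 N m (it holds the knob in either direction, so a torque read at rest may be off by it, and may then show only part of a rise). The turn needed before the foot bears on the cover differs from knob to knob, 0.25 to 0.85 rad, and cannot be seen; from there the torque grows above the drag by 0.4 N m per rad
- knob_c: wing knob like a, opposite knob a. For all four: snug is 0.05 to 0.14 N m above the loose drag (the foot then bears on the cover with 5 to 14 N); full tightness is 0.20 to 0.32 N m above the drag (20 to 32 N), about 0.4 rad beyond snug. More than 0.34 above the drag is over-tight, and at 0.45 the gasket is crushed
- knob_d: wing knob like a, opposite knob b. A knob can be gripped from above by its bar; turning it takes up to 0.7 N m
- knob_a_grip (a point): middle of knob a's grip bar, on its axis, 28 mm above the cover; x along the bar, z up
- knob_b_grip (a point): middle of knob b's grip bar, on its axis, 28 mm above the cover; x along the bar, z up
- knob_c_grip (a point): middle of knob c's grip bar, on its axis, 28 mm above the cover; x along the bar, z up
- knob_d_grip (a point): middle of knob d's grip bar, on its axis, 28 mm above the cover; x along the bar, z up
- tape_roll: roll of black tape, 54 mm across and 18 mm high, lying flat on the blower's outlet duct. Leave it where it is
- multimeter: yellow multimeter, 170 x 85 x 42 mm, lying face up on the bench. Leave it where it is
- ir_thermometer: yellow pistol-shaped thermometer, about 150 x 120 x 50 mm, lying on its side. Leave it where it is
- screwdriver: screwdriver with a red handle lying on the bench. Leave it where it is
- spare_knob: loose black wing knob like the four on the cover, lying on the bench; not used. Leave it where it is
- capacitor: aluminium can capacitor, 48 mm across, 85 mm tall, standing on the bench. Leave it where it is
- marker: blue marker pen, 130 mm long, lying on the bench. Leave it where it is

How it is judged:
On the way, in this order (a step that is already met when the one before it is completed fails the run):
1. two opposite knobs are snug while the other two are still loose (((contact force between knob_a and cover between 3 and 17 N and contact force between knob_c and cover between 3 and 17 N and contact force between each of knob_b, knob_d and cover below 1.5 N) or (contact force between knob_b and cover between 3 and 17 N and contact force between knob_d and cover between 3 and 17 N and contact force between each of knob_a, knob_c and cover below 1.5 N))), for 0.2 s.
2. all four knobs are snug and none is tight yet (contact force between knob_a and cover between 3 and 17 N and contact force between knob_b and cover between 3 and 17 N and contact force between knob_c and cover between 3 and 17 N and contact force between knob_d and cover between 3 and 17 N), for 0.2 s.
3. two opposite knobs are tight while the other two are still only snug (((contact force between each of knob_a, knob_c and cover above 18 N and contact force between knob_b and cover between 3 and 17 N and contact force between knob_d and cover between 3 and 17 N) or (contact force between each of knob_b, knob_d and cover above 18 N and contact force between knob_a and cover between 3 and 17 N and contact force between knob_c and cover between 3 and 17 N))), for 0.2 s.
At the end, for the whole second after the job is handed in: each of the four knobs presses on the cover with 18 to 34 N (full tightness, none over-tight), all released (contact force between knob_a and cover between 18 and 34 N and contact force between knob_b and cover between 18 and 34 N and contact force between knob_c and cover between 18 and 34 N and contact force between knob_d and cover between 18 and 34 N); the robot touches nothing.
It fails at once if a knob is tightened so hard that the gasket is crushed (bears with more than 45 N) (contact force between any of knob_a, knob_b, knob_c, knob_d and cover above 45 N).
It fails at once if the cover is pressed or struck hard by the gripper (more than 25 N) (contact force between the arm and cover above 25 N).
It fails at once if another thing on the bench is disturbed (moved more than 30 mm) (distance of any of tape_roll, multimeter, ir_thermometer, screwdriver, spare_knob, capacitor, marker from where it was at the start of the episode above 0.03 m).
It also fails if it takes over 72 s, if anything falls off the work surface, if the arm or the gripper's body presses on something with over 40 N, if the wrist force passes 120 N, or if a joint passes its speed limit or range.

### The arm

A 6-joint arm with a two-finger parallel gripper is mounted at the origin on the work surface. World frame = base frame: x ahead of the robot, y to its left, z up, the work surface at z = 0. Lengths are in m, angles in rad, forces in N, time in s.
With the tool pointing down it reaches from about 0.35 to 0.975 m from the base axis. Payload 17.4 kg.
Tool frame: the origin (TCP) lies at the very end of the fingers, on their centre line; the grasp point (between the pads) lies 19 mm behind it; x points along the fingers, y is the direction in which the jaws open and shut, and the axes are right-handed (so a half turn about x gives the same grasp; the last joint's range is limited). The gripper opens to 85 mm and grips with 20 to 120 N. Pads are 22 mm wide; open, the fingers measure 114 mm over their backs; the gripper's body (76 mm by 85 mm) begins 54 mm behind the grasp point. The pads swing forward as they close: fully open they stand 13 mm farther back than shut.
Start: joints at [-1.239, 0.116, 1.442, -0, 1.584, -0.038], TCP at [0.244, -0.629, 0.231] pointing down, gripper open.
Joint ranges: [-2.83, 2.83], [-0.83, 2.19], [0.07, 2.5], [-1.14, 4.28], [0.01, 3], [-2.97, 2.97]. Speed limits (rad/s): [1.89, 1.89, 2.22, 3.14, 3.14, 3.14].

### API

Orientations are given as a unit quaternion [w, x, y, z].
In Python, from workcell import env, snapshot, camera_params, ticket gives the robot as it stands. The module is installed in compiled form; this text tells all that it offers.
- The arm moves only by the shell command python3 -m jog 'ROWS' [FORCE]. ROWS is JSON, a list of rows, each a list of 3 entries, a list of its own where there are three numbers: the shift along the world's x, y, z in cm, then the turn, a rotation vector about the world's x, y, z in degrees, then the closure, from -1 (fully open) to 1 (shut). A call has 1 to 20 rows; each row is the pose to reach, as a shift and turn from the pose commanded when the call began; what a row does not reach only later rows make up. A row lasts 1/8 s, in which the tool goes at most 62.5 mm and 10.7 degrees, less where a joint would pass 70% of its speed; a pose out of reach is approached as far as the arm can. A call with a gripper value outside its range is refused whole. The fingers move at their own pace and stop on an object; FORCE is the grip in N (left out, the last holds). Time passes only in rows, so rows that repeat a pose let the fingers close. It gives the time, the measured TCP pose, the force and the opening at its end, in the units of the state.
- env.get_state(): the state, without advancing time (a new reading comes with each control period).
- snapshot(name): name is "side" or "top" or "wrist"; returns the picture (420x560x3 uint8, red, green, blue); there is no depth.
- camera_params(name): a dict with "fx", "fy", "cx", "cy" (pixels), "world_from_camera" (4x4, takes a point from camera to world coordinates). Camera axes: x right, y up, looking along -z (the intrinsics and any distortion apply to the point x, -y, -z); pixel columns grow to the right and rows downward; lengths in m; the calibration is good to about 2 mm. A picture is of the moment at which its call begins: read the wrist's pose just before it. camera_params takes no time and is no camera call; for the wrist camera it gives the pose at the moment of the call.
- ticket.hand_in(): hands the job in, once; it reports no verdict.
The state is a dict: "time_s": time; "qpos": joint angles; "joint_velocities": joint speeds; "joint_efforts": joint torques, N m; "tcp_pos": TCP position; "orientation": TCP orientation; "force": force on the tool from outside, world axes, zero at the start; "torque": the same for the moment, N m; "gripper_width": finger opening in m.
Only numpy, scipy, OpenCV 4.12 (cv2) and the standard library are available. Lean on these libraries where they do the work, as an engineer would, in place of code of your own. Each camera call takes 0.05 s, during which the arm holds its last target. There are 200 camera calls.

## Working session

There is one attempt and no reset: what is moved stays moved. The work goes in short steps, Python scripts to look and compute and a shell command to move; the robot and the scene stay as the last step left them, time stands still between calls to the robot, and variables do not carry over. Pictures are saved under pics/ and viewed, about 8 in all and at most 12, crops included, and the job is handed in when it is done.

```bash
mkdir -p pics
python3 - <<'E'
from workcell import env,snapshot,camera_params
import cv2,numpy as np
for n in("top","side"):
    p=camera_params(n);print(n,p)
    cv2.imwrite(f"pics/{n}0.png",snapshot(n)[...,::-1])
print(env.get_state())
E
```

```text
top {'fx': 423.20448447063313, 'fy': 423.20448447063313, 'cx': 277.14344042732677, 'cy': 214.29731214162305, 'world_from_camera': array([[ 8.70623421e-04,  9.94427776e-01, -1.05416507e-01,
         3.79577576e-01],
       [-9.99993569e-01,  1.23251508e-03,  3.36787297e-03,
         1.05666136e-02],
       [ 3.47903387e-03,  1.05412897e-01,  9.94422454e-01,
         1.36210620e+00],
       [ 0.00000000e+00,  0.00000000e+00,  0.00000000e+00,
         1.00000000e+00]])}
side {'fx': 462.2303334075751, 'fy': 462.2303334075751, 'cx': 279.50540437294626, 'cy': 211.027878715509, 'world_from_camera': array([[-0.99471294,  0.0538215 , -0.08746098,  0.40468072],
       [-0.10259244, -0.48282896,  0.86968442,  1.13500563],
       [ 0.00457903,  0.87405918,  0.48579789,  0.74264621],
       [ 0.        ,  0.        ,  0.        ,  1.        ]])}
{'time_s': 0.1, 'qpos': array([-1.23882281e+00,  1.16433419e-01,  1.44218971e+00, -2.59318959e-05,
        1.58400196e+00, -3.77858992e-02]), 'joint_velocities': array([-2.22209502e-04, -2.47743702e-03,  9.89728791e-05, -8.07266016e-04,
       -3.76021812e-04, -3.18430831e-03]), 'joint_efforts': array([ 4.29980500e-03, -7.33669496e+01, -6.33790612e+01,  2.51354531e-04,
        5.24499948e-03,  7.93434037e-05]), 'tcp_pos': array([ 0.24387745, -0.62922236,  0.23064454]), 'orientation': array([-0.12962636, -0.69499389, -0.13034583,  0.69511903]), 'force': array([0.07497156, 0.52454596, 0.12396812]), 'torque': array([ 0.0035216 ,  0.01772487, -0.02448808]), 'gripper_width': 0.08514561434348725}
```

View pics/top0.png

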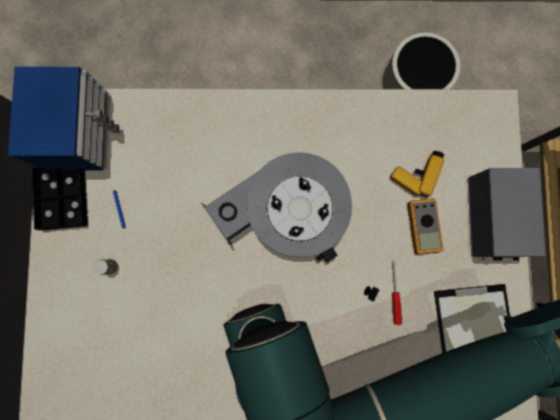

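View pics/side0.png

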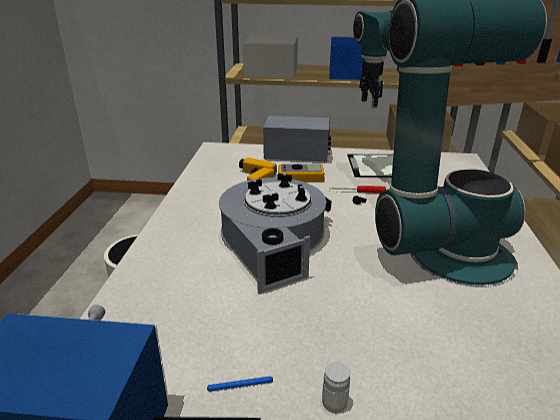

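The top view shows the blower with its cover centred near pixel (300,208) and the knobs near (305,185), (323,211), (299,232) and (277,202). The duct points to the lower left with the tape roll on it. The side view agrees.

```bash
cat > h.py <<'E'
from workcell import env,snapshot,camera_params
import cv2,numpy as np
def ray(p,u,v,z):
    W=p["world_from_camera"];d=W[:3,:3]@np.array([(u-p["cx"])/p["fx"],-(v-p["cy"])/p["fy"],-1]);o=W[:3,3]
    return o+d*(z-o[2])/d[2]
def proj(p,P):
    W=p["world_from_camera"];c=W[:3,:3].T@(np.asarray(P)-W[:3,3])
    return np.array([p["cx"]-p["fx"]*c[0]/c[2],p["cy"]+p["fy"]*c[1]/c[2]])
E
python3 - <<'E'
from h import *
from scipy.spatial.transform import Rotation as R
p=camera_params("top");im=cv2.imread("pics/top0.png");g=im.max(2)
for n,px,z in(("cover",(300,208),.127),("k1",(305,185),.155),("k2",(323,211),.155),("k3",(299,232),.155),("k4",(277,202),.155),("tape",(228,212),.12)):
    print(n,ray(p,*px,z).round(4))
m=((g<60)*255).astype(np.uint8);m2=np.zeros_like(m);cv2.circle(m2,(300,208),31,255,-1)
n,l,s,c=cv2.connectedComponentsWithStats(m&m2)
for i in range(1,n):
    if s[i,4]>20:
        ys,xs=np.where(l==i);P=np.array([ray(p,x,y,.165)[:2] for x,y in zip(xs,ys)])
        w,V=np.linalg.eigh(np.cov(P.T));print(c[i],s[i,4],P.mean(0).round(4),np.degrees(np.arctan2(*V[::-1,1])).round(1),np.sqrt(w))
s=env.get_state();q=s["orientation"];print(R.from_quat(q[[1,2,3,0]]).as_matrix().round(3))
W=camera_params("wrist");print(W,proj(W,s["tcp_pos"]))
print((R.from_quat(q[[1,2,3,0]]).as_matrix().T@(W["world_from_camera"][:3,3]-s["tcp_pos"])).round(3))
E
```

```text
cover [ 0.5292 -0.0608  0.127 ]
k1 [ 0.5928 -0.074   0.155 ]
k2 [ 0.5172 -0.1252  0.155 ]
k3 [ 0.4568 -0.056   0.155 ]
k4 [0.5431 0.0069 0.155 ]
tape [0.5179 0.1514 0.12  ]
[303.74324324 184.66216216] 74 [ 0.592  -0.0697] -141.9 [0.00630629 0.01048588]
[275.92957746 203.36619718] 71 [0.5378 0.01  ] -155.8 [0.00629913 0.01048707]
[322.98630137 211.91780822] 73 [ 0.5135 -0.124 ] 166.6 [0.00646202 0.00989346]
[295.35526316 231.03947368] 76 [ 0.4589 -0.0451] 107.7 [0.00650914 0.0102709 ]
[[-0.     0.361 -0.932]
 [ 0.001 -0.932 -0.361]
 [-1.    -0.001 -0.   ]]
{'fx': 376.2454794528422, 'fy': 376.2454794528422, 'cx': 276.2198728845136, 'cy': 210.32139057595447, 'world_from_camera': array([[ 3.61051497e-01,  8.99184808e-01,  2.47201332e-01,
         3.06362139e-01],
       [-9.32545392e-01,  3.48405955e-01,  9.47226617e-02,
        -6.04265497e-01],
       [-9.53237839e-04, -2.64726222e-01,  9.64323140e-01,
         3.74411031e-01],
       [ 0.00000000e+00,  0.00000000e+00,  0.00000000e+00,
         1.00000000e+00]])} [278.26469123 274.82553834]
[-0.144 -0.001 -0.067]
```

```bash
python3 -m jog '[[[6,14,7],[0,0,0],-1],[[12,28,7],[0,0,0],-1],[[18,42,7],[0,0,0],-1],[[23.9,55.1,7],[0,0,0],-1],[[23.9,55.1,7],[0,0,0],-1],[[23.9,55.1,7],[0,0,0],-1],[[23.9,55.1,7],[0,0,0],-1],[[23.9,55.1,7],[0,0,0],-1],[[23.9,55.1,7],[0,0,0],-1],[[23.9,55.1,7],[0,0,0],-1],[[23.9,55.1,7],[0,0,0],-1],[[23.9,55.1,7],[0,0,0],-1]]'
python3 - <<'E'
from h import *
s=env.get_state();print(s["qpos"],s["tcp_pos"],s["force"],s["torque"])
p=camera_params("wrist");im=snapshot("wrist")[...,::-1];cv2.imwrite("pics/w1.png",im)
import pickle;pickle.dump(p,open("w1.pkl","wb"))
E
```

```text
time_s: 1.6
tcp_pos: [0.4828, -0.0786, 0.301]
orientation: [-0.13, -0.695, -0.13, 0.695]
force: [0.5, -0.9, -0.1]
gripper_width: 0.0853
[-2.13419396e-01 -3.02264351e-01  1.71974168e+00 -2.57621779e-04
  1.72454787e+00  9.87098726e-01] [ 0.48278776 -0.07861317  0.30104595] [ 0.52713012 -0.92855763 -0.09149268] [0.0236953  0.01781653 0.00130474]
```

View pics/w1.png

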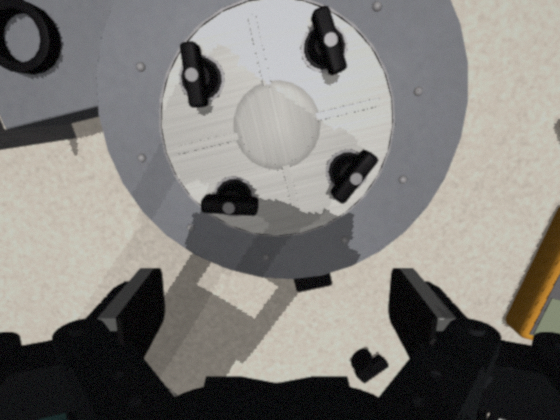

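The wrist view shows all four bars with grey dots on top at about (191,75), (331,40), (356,178) and (229,207). I'll enlarge the bars to get their axes.

Run:
```python
from h import *
im=cv2.imread("pics/w1.png")
T=[]
for c in((191,75),(331,40),(229,207),(356,178)):
    a=im[max(c[1]-40,0):max(c[1]-40,0)+80,c[0]-45:c[0]+45].astype(float)
    a=np.clip(255*(a/255)**.5,0,255).astype(np.uint8)
    T.append(cv2.resize(a,None,fx=4,fy=3.5,interpolation=cv2.INTER_CUBIC))
cv2.imwrite("pics/crop1.png",np.vstack([np.hstack(T[:2]),np.hstack(T[2:])]))
g=im.max(2)
for c in((191,75),(331,40),(229,207),(356,178)):
    m=np.zeros_like(g);cv2.circle(m,c,9,255,-1);m=(m>0)&(g>75)
    n,l,s,ce=cv2.connectedComponentsWithStats(m.astype(np.uint8));print([(s[i,4],ce[i].round(1)) for i in range(1,n)])
```

```text
[(np.int32(164), array([191. ,  74.1]))]
[(np.int32(179), array([330.4,  39. ]))]
[(np.int32(85), array([228.2, 207.9])), (np.int32(12), array([228.2, 214.9]))]
[(np.int32(155), array([356.9, 179.1]))]
```

View pics/crop1.png

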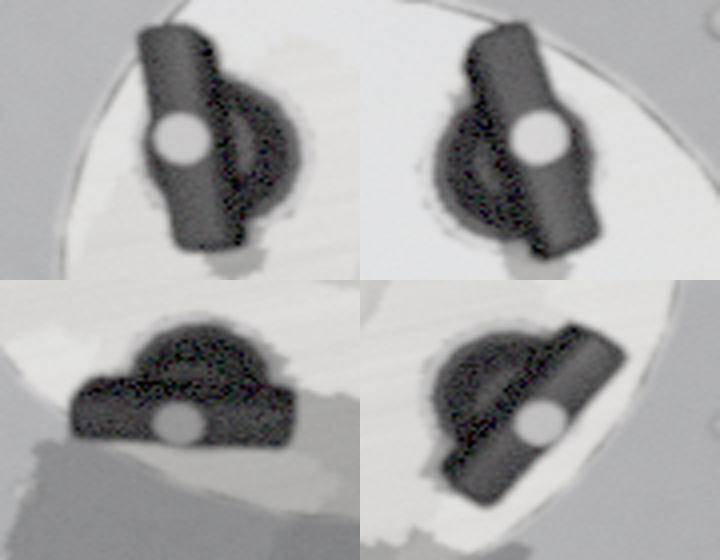

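Run:
```python
from h import *
import pickle
p=pickle.load(open("w1.pkl","rb"))
K=[((191,74.1),(187.5,43.6),(196,105.3)),((330.4,39),(322.3,10),(339.8,70)),((228.2,208),(202.3,208.1),(257.5,209)),((356.9,179.1),(372.3,156.6),(338.5,197.1))]
C=[]
for d,e,f in K:
    c=ray(p,*d,.165)[:2];v=ray(p,*f,.165)-ray(p,*e,.165);C.append(c)
    print(c.round(4),"len",np.linalg.norm(v).round(4),"ang",(np.degrees(np.arctan2(v[1],v[0]))%180).round(1))
C=np.array(C);m=C.mean(0);print(m.round(4),[(np.hypot(*(c-m)).round(4),np.degrees(np.arctan2(*(c-m)[::-1])).round(1)) for c in C])
```

```text
[0.5443 0.0102] len 0.041 ang 26.1
[ 0.6004 -0.0719] len 0.0403 ang 40.7
[ 0.4619 -0.0462] len 0.0425 ang 110.2
[ 0.5182 -0.1292] len 0.0389 ang 163.6
[ 0.5312 -0.0593] [(np.float64(0.0707), np.float64(79.4)), (np.float64(0.0704), np.float64(-10.4)), (np.float64(0.0706), np.float64(169.3)), (np.float64(0.0711), np.float64(-100.5))]
```

```bash
python3 -m jog '[[[3.6,-5,-3],[0,0,50],0],[[3.6,-5,-7],[0,0,100],0],[[3.6,-5,-10],[0,0,142],0],[[3.6,-5,-10],[0,0,142],0],[[3.6,-5,-10],[0,0,142],0],[[3.6,-5,-10],[0,0,142],0],[[3.6,-5,-10],[0,0,142],0],[[3.6,-5,-10],[0,0,142],0],[[3.6,-5,-10],[0,0,142],0],[[3.6,-5,-10],[0,0,142],0],[[3.6,-5,-10],[0,0,142],0],[[3.6,-5,-10],[0,0,142],0],[[3.6,-5,-10],[0,0,142],0],[[3.6,-5,-10],[0,0,142],0],[[3.6,-5,-10],[0,0,142],0],[[3.6,-5,-10],[0,0,142],0]]' 60
python3 - <<'E'
from h import *
import pickle
from scipy.spatial.transform import Rotation as R
p=pickle.load(open("w1.pkl","rb"))
for z in(.127,.132,.138,.144,.165):print(z,proj(p,(.5440,.0095,z)).round(1),proj(p,(.4624,-.0464,z)).round(1))
s=env.get_state();print(s["qpos"],s["tcp_pos"],s["torque"])
q=s["orientation"];y=R.from_quat(q[[1,2,3,0]]).as_matrix()[:,1];print("bar ang",np.degrees(np.arctan2(y[1],y[0]))+90)
cv2.imwrite("pics/w2.png",snapshot("wrist")[...,::-1])
E
```

```text
time_s: 3.65
tcp_pos: [0.5187, -0.129, 0.2013]
orientation: [0.699, 0.104, 0.699, -0.104]
force: [-0.3, -0.2, 0.2]
gripper_width: 0.043
0.127 [202.1  78.8] [234.  196.2]
0.132 [200.9  78.3] [233.4 197.5]
0.138 [199.4  77.7] [232.6 199.2]
0.144 [197.9  77.1] [231.8 200.9]
0.165 [191.9  74.9] [228.7 207.5]
[-2.91521257e-01 -1.83508870e-01  1.78211631e+00  1.86370353e-06
  1.54303133e+00 -1.56668042e+00] [ 0.51869968 -0.12902249  0.20126385] [-0.02212633  0.01681774 -0.01728219]
bar ang 163.06123513663374
```

View pics/w2.png

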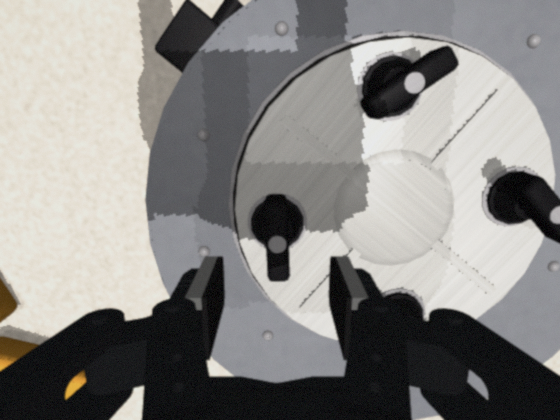

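Knob c's bar (dot at (277,244)) is centred and square between the open jaws. The wide foot is low, so the fingers can go down beside the bar. I'll descend and grip.

```bash
cat > st.py <<'E'
from h import *
from scipy.spatial.transform import Rotation as R
s=env.get_state();q=s["orientation"];M=R.from_quat(q[[1,2,3,0]]).as_matrix();y=M[:,1]
print("t",round(s["time_s"],2),"p",s["tcp_pos"].round(4),"F",s["force"].round(1),"T",s["torque"].round(3),"bar",round(np.degrees(np.arctan2(y[1],y[0]))+90,2),"w",round(s["gripper_width"],4),"q6",s["qpos"][5].round(3),"wz",s["joint_velocities"][5].round(3),"e6",s["joint_efforts"][5].round(3))
E
python3 -m jog '[[[0,0.1,-3],[0,0,0],0],[[0,0.1,-6.1],[0,0,0],0],[[0,0.1,-6.1],[0,0,0],0],[[0,0.1,-6.1],[0,0,0],1],[[0,0.1,-6.1],[0,0,0],1],[[0,0.1,-6.1],[0,0,0],1],[[0,0.1,-6.1],[0,0,0],1]]' 60; python3 st.py
python3 -m jog '[[[0,0,0],[0,0,-2],1],[[0,0,0],[0,0,-4],1],[[0,0,0],[0,0,-6],1]]';python3 st.py
```

```text
time_s: 4.58
tcp_pos: [0.5192, -0.1286, 0.1422]
orientation: [0.7, 0.103, 0.699, -0.104]
force: [-4.0, -9.0, 3.2]
gripper_width: 0.0134
t 4.58 p [ 0.5192 -0.1286  0.1422] F [-4.  -9.   3.2] T [-1.529  0.752 -0.009] bar 163.15 w 0.0134 q6 -1.566 wz -0.001 e6 -0.005
time_s: 4.95
tcp_pos: [0.5192, -0.1287, 0.1422]
orientation: [0.694, 0.139, 0.692, -0.141]
force: [-3.8, -9.0, 2.7]
gripper_width: 0.0135
t 4.95 p [ 0.5192 -0.1287  0.1422] F [-3.8 -9.   2.7] T [-1.672  0.713  0.398] bar 157.1 w 0.0135 q6 -1.46 wz 0.277 e6 -0.372
```

```bash
python3 -m jog '[[[-0.03,-0.06,0],[0,0,-2],1],[[-0.03,-0.06,0],[0,0,-4],1]]';python3 st.py
python3 -m jog '[[[0,0,0],[0,0,-2],1],[[0,0,0],[0,0,-4],1]]'>/dev/null;python3 st.py
python3 -m jog '[[[0,0,0],[0,0,-2],1],[[0,0,0],[0,0,-4],1]]'>/dev/null;python3 st.py
```

```text
time_s: 5.2
tcp_pos: [0.5191, -0.1288, 0.1421]
orientation: [0.689, 0.164, 0.687, -0.165]
force: [-2.3, -5.9, 4.8]
gripper_width: 0.0132
t 5.2 p [ 0.5191 -0.1288  0.1421] F [-2.3 -5.9  4.8] T [-1.151  0.361  0.384] bar 153.1 w 0.0132 q6 -1.391 wz 0.278 e6 -0.414
t 5.45 p [ 0.5191 -0.1288  0.1421] F [-2.2 -6.4  3.3] T [-1.119  0.482  0.368] bar 149.1 w 0.0136 q6 -1.321 wz 0.277 e6 -0.377
t 5.7 p [ 0.5191 -0.1288  0.1421] F [-2.9 -6.7  4.7] T [-1.211  0.399  0.38 ] bar 145.1 w 0.0132 q6 -1.252 wz 0.278 e6 -0.376
```

```bash
for i in 1; do python3 -m jog '[[[0,0,0],[0,0,-2],1],[[0,0,0],[0,0,-4],1]]'>/dev/null;python3 st.py
python3 -m jog '[[[0,0,0],[0,0,-2],1],[[0,0,0],[0,0,-4],1]]'>/dev/null;python3 st.py;done
```

```text
t 5.95 p [ 0.5191 -0.1289  0.1421] F [-2.7 -7.2  4.6] T [-1.243  0.436  0.372] bar 141.1 w 0.0133 q6 -1.182 wz 0.279 e6 -0.376
t 6.2 p [ 0.5191 -0.1289  0.1421] F [-4.1 -6.9  4.3] T [-1.318  0.564  0.367] bar 137.1 w 0.0137 q6 -1.112 wz 0.274 e6 -0.376
```

```bash
python3 -m jog '[[[0,0,0],[0,0,-2],1],[[0,0,0],[0,0,-4],1]]'>/dev/null;python3 st.py
```

```text
t 6.45 p [ 0.5191 -0.1289  0.1421] F [-2.7 -7.6  4.7] T [-1.312  0.62   0.375] bar 133.1 w 0.0133 q6 -1.042 wz 0.278 e6 -0.376
```

Joint 6's effort is a clean gauge, holding at 0.376 in the loose range. I'll watch for it to rise.

```bash
python3 -m jog '[[[0,0,0],[0,0,-2],1],[[0,0,0],[0,0,-4],1]]'>/dev/null;python3 st.py
python3 -m jog '[[[0,0,0],[0,0,-2],1],[[0,0,0],[0,0,-4],1]]'>/dev/null;python3 st.py
```

```text
t 6.7 p [ 0.519  -0.1289  0.1421] F [-4.2 -7.1  4.6] T [-1.36   0.636  0.295] bar 129.1 w 0.0132 q6 -0.972 wz 0.276 e6 -0.376
t 6.95 p [ 0.519  -0.129   0.1421] F [-3.8 -8.1  5.7] T [-1.393  0.702  0.37 ] bar 125.1 w 0.0136 q6 -0.903 wz 0.278 e6 -0.376
```

```bash
python3 -m jog '[[[0,0,0],[0,0,-2],1],[[0,0,0],[0,0,-4],1]]'>/dev/null;python3 st.py
```

```text
t 7.2 p [ 0.519  -0.129   0.1421] F [-3.9 -8.5  5.6] T [-1.441  0.696  0.339] bar 121.09 w 0.0132 q6 -0.833 wz 0.277 e6 -0.376
```

```bash
python3 -m jog '[[[0,0,0],[0,0,-2],1],[[0,0,0],[0,0,-4],1]]'>/dev/null;python3 st.py
python3 -m jog '[[[0,0,0],[0,0,-2],1],[[0,0,0],[0,0,-4],1]]'>/dev/null;python3 st.py
```

```text
t 7.45 p [ 0.5189 -0.129   0.1421] F [-5.1 -8.7  4.5] T [-1.383  0.825  0.413] bar 117.1 w 0.0134 q6 -0.763 wz 0.276 e6 -0.365
t 7.7 p [ 0.5189 -0.129   0.1421] F [-5.7 -8.6  6.3] T [-1.377  0.856  0.367] bar 113.1 w 0.0134 q6 -0.693 wz 0.277 e6 -0.347
```

```bash
python3 -m jog '[[[0,0,0],[0,0,-2],1],[[0,0,0],[0,0,-4],1]]'>/dev/null;python3 st.py
```

```text
t 7.95 p [ 0.5189 -0.129   0.1421] F [-5.3 -8.2  5.3] T [-1.457  0.877  0.393] bar 109.09 w 0.0135 q6 -0.623 wz 0.276 e6 -0.328
```

```bash
python3 -m jog '[[[0,0,0],[0,0,-0.6],1]]'>/dev/null;python3 st.py
python3 -m jog '[[[0,0,0],[0,0,-0.6],1]]'>/dev/null;python3 st.py
python3 - <<'E'
from h import *
print(env.get_state()["joint_efforts"].round(3))
E
python3 -m jog '[[[0,0,0],[0,0,0],1]]'>/dev/null;python3 st.py
python3 -m jog '[[[0,0,0],[0,0,0],1]]'>/dev/null;python3 st.py
```

```text
t 8.07 p [ 0.5189 -0.129   0.1421] F [-4.9 -8.5  5.6] T [-1.418  0.927  0.387] bar 108.52 w 0.0136 q6 -0.613 wz 0.074 e6 0.477
t 8.2 p [ 0.5189 -0.129   0.1421] F [-5.  -8.1  5.3] T [-1.413  0.959  0.48 ] bar 107.94 w 0.0133 q6 -0.603 wz 0.085 e6 0.206
[  4.586 -45.279 -59.496   2.751  -0.846   0.206]
t 8.32 p [ 0.5188 -0.129   0.1421] F [-6.3 -8.5  5.7] T [-1.364  0.895  0.413] bar 107.95 w 0.0134 q6 -0.603 wz -0.004 e6 0.524
t 8.45 p [ 0.5189 -0.129   0.1421] F [-5.2 -7.4  5.5] T [-1.414  0.935  0.359] bar 107.96 w 0.0137 q6 -0.604 wz 0.001 e6 0.407
```

```bash
python3 -m jog '[[[0,0,0],[0,0,-2],1],[[0,0,0],[0,0,-4],1]]'>/dev/null;python3 st.py
python3 -m jog '[[[0,0,0],[0,0,0],1]]'>/dev/null;python3 st.py
python3 -m jog '[[[0,0,0],[0,0,0],1]]'>/dev/null;python3 st.py
```

```text
t 8.7 p [ 0.5188 -0.129   0.1421] F [-5.5 -8.4  5.3] T [-1.415  1.     0.457] bar 103.89 w 0.0131 q6 -0.533 wz 0.277 e6 -0.317
t 8.82 p [ 0.5188 -0.129   0.1421] F [-6.6 -8.6  5.8] T [-1.417  1.003  0.366] bar 103.93 w 0.0135 q6 -0.533 wz -0.013 e6 0.797
t 8.95 p [ 0.5188 -0.129   0.1421] F [-5.8 -8.2  5.7] T [-1.359  0.99   0.407] bar 103.96 w 0.0137 q6 -0.534 wz -0.0 e6 0.407
```

```bash
python3 -m jog '[[[0,0,0],[0,0,0],0],[[0,0,0],[0,0,0],0],[[0,0,3],[0,0,0],0],[[0,0,6],[0,0,0],0],[[0,0,6],[0,0,0],0]]'; python3 st.py
python3 - <<'E'
from h import *
im=snapshot("wrist")[...,::-1]
cv2.imwrite("pics/w3.png",im)
E
```

```text
time_s: 9.57
tcp_pos: [0.5196, -0.1281, 0.203]
orientation: [0.558, 0.436, 0.556, -0.435]
force: [0.6, 0.0, -0.2]
gripper_width: 0.0425
t 9.57 p [ 0.5196 -0.1281  0.203 ] F [ 0.6  0.  -0.2] T [-0.009 -0.009  0.033] bar 103.99 w 0.0425 q6 -0.534 wz -0.001 e6 -0.003
```

View pics/w3.png

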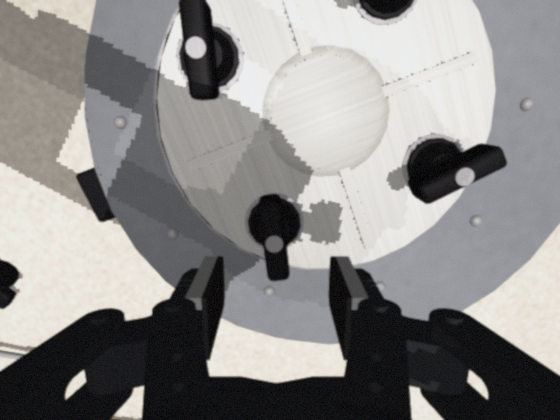

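Knob c's bar stays near square in the jaws, lagging about 4–5° (dot (274,244), end (277,278)). That means a rise of about 0.08 N m, which is snug. Now to the opposite knob, a.

```bash
python3 -m jog '[[[0.8,4.6,0.5],[0,0,-20],0],[[1.6,9.2,0.5],[0,0,-40],0],[[2.45,13.8,0.5],[0,0,-60],0],[[2.45,13.8,0],[0,0,-78],0],[[2.45,13.8,0],[0,0,-78],0],[[2.45,13.8,0],[0,0,-78],0],[[2.45,13.8,0],[0,0,-78],0],[[2.45,13.8,0],[0,0,-78],0],[[2.45,13.8,0],[0,0,-78],0]]'; python3 st.py
```

```text
time_s: 10.75
tcp_pos: [0.5429, 0.0101, 0.1993]
orientation: [-0.159, -0.689, -0.159, 0.689]
force: [-0.5, 0.1, 0.4]
gripper_width: 0.0427
t 10.75 p [0.5429 0.0101 0.1993] F [-0.5  0.1  0.4] T [-0.038 -0.011  0.009] bar 26.01 w 0.0427 q6 1.088 wz -0.032 e6 0.826
```

```bash
python3 -m jog '[[[0,0,-3],[0,0,0],0],[[0,0,-6.1],[0,0,0],0],[[0,0,-6.1],[0,0,0],0],[[0,0,-6.1],[0,0,0],1],[[0,0,-6.1],[0,0,0],1],[[0,0,-6.1],[0,0,0],1],[[0,0,-6.1],[0,0,0],1]]' 90; python3 st.py
```

```text
time_s: 11.62
tcp_pos: [0.5441, 0.0091, 0.1411]
orientation: [0.16, 0.69, 0.158, -0.688]
force: [1.8, -7.6, 1.4]
gripper_width: 0.013
t 11.62 p [0.5441 0.0091 0.1411] F [ 1.8 -7.6  1.4] T [-1.301 -0.447  0.01 ] bar 25.98 w 0.013 q6 1.088 wz -0.001 e6 -0.008
```

```bash
python3 -m jog '[[[0.02,-0.07,0],[0,0,-2],1],[[0.02,-0.07,0],[0,0,-4],1],[[0.02,-0.07,0],[0,0,-6],1],[[0.02,-0.07,0],[0,0,-8],1],[[0.02,-0.07,0],[0,0,-10],1],[[0.02,-0.07,0],[0,0,-12],1]]'>/dev/null;python3 st.py
python3 -m jog '[[[0,0,0],[0,0,-2],1],[[0,0,0],[0,0,-4],1]]'>/dev/null;python3 st.py
python3 -m jog '[[[0,0,0],[0,0,-2],1],[[0,0,0],[0,0,-4],1]]'>/dev/null;python3 st.py
```

```text
t 12.38 p [0.5441 0.0091 0.141 ] F [ 0.3 -4.3  6.8] T [-0.707 -0.149  0.346] bar 13.89 w 0.013 q6 1.299 wz 0.277 e6 -0.381
t 12.62 p [0.5441 0.0091 0.141 ] F [ 1.1 -3.7  7. ] T [-0.671 -0.185  0.329] bar 9.89 w 0.0129 q6 1.368 wz 0.277 e6 -0.381
t 12.88 p [0.5441 0.0091 0.141 ] F [ 0.4 -4.   6.6] T [-0.67  -0.172  0.422] bar 5.89 w 0.0129 q6 1.438 wz 0.276 e6 -0.381
```

Still loose at 20°. I'll continue in small steps and watch e6 move off −0.381.

```bash
python3 -m jog '[[[0,0,0],[0,0,-2],1],[[0,0,0],[0,0,-4],1]]'>/dev/null;python3 st.py
python3 -m jog '[[[0,0,0],[0,0,-2],1],[[0,0,0],[0,0,-4],1]]'>/dev/null;python3 st.py
```

```text
t 13.12 p [0.5441 0.0091 0.141 ] F [ 1.2 -4.   7. ] T [-0.618 -0.228  0.354] bar 1.89 w 0.0133 q6 1.508 wz 0.277 e6 -0.381
t 13.38 p [0.5441 0.0091 0.141 ] F [ 1.3 -3.4  7.4] T [-0.724 -0.187  0.325] bar -2.11 w 0.0126 q6 1.578 wz 0.277 e6 -0.381
```

```bash
python3 -m jog '[[[0,0,0],[0,0,-2],1],[[0,0,0],[0,0,-4],1]]'>/dev/null;python3 st.py
python3 -m jog '[[[0,0,0],[0,0,-2],1],[[0,0,0],[0,0,-4],1]]'>/dev/null;python3 st.py
```

```text
t 13.62 p [0.5441 0.0091 0.141 ] F [ 1.4 -3.3  7.8] T [-0.643 -0.179  0.334] bar -6.11 w 0.0126 q6 1.648 wz 0.278 e6 -0.381
t 13.88 p [0.5441 0.0091 0.141 ] F [ 0.9 -4.1  6.8] T [-0.671 -0.196  0.363] bar -10.11 w 0.013 q6 1.717 wz 0.278 e6 -0.381
```

```bash
python3 -m jog '[[[0,0,0],[0,0,-2],1],[[0,0,0],[0,0,-4],1]]'>/dev/null;python3 st.py
python3 -m jog '[[[0,0,0],[0,0,-2],1],[[0,0,0],[0,0,-4],1]]'>/dev/null;python3 st.py
```

```text
t 14.12 p [0.5441 0.0091 0.141 ] F [ 0.5 -3.7  7.2] T [-0.64  -0.2    0.335] bar -14.11 w 0.013 q6 1.787 wz 0.277 e6 -0.372
t 14.38 p [0.5441 0.0091 0.141 ] F [ 1.3 -4.8  6.5] T [-0.65  -0.171  0.339] bar -18.11 w 0.0129 q6 1.857 wz 0.278 e6 -0.355
```

```bash
python3 -m jog '[[[0,0,0],[0,0,-2],1],[[0,0,0],[0,0,-4],1]]'>/dev/null;python3 st.py
python3 -m jog '[[[0,0,0],[0,0,-2],1],[[0,0,0],[0,0,-4],1]]'>/dev/null;python3 st.py
```

```text
t 14.62 p [0.5441 0.0091 0.141 ] F [ 0.3 -3.1  6.6] T [-0.694 -0.144  0.354] bar -22.11 w 0.0131 q6 1.927 wz 0.277 e6 -0.336
t 14.88 p [0.5441 0.0091 0.141 ] F [ 0.5 -4.2  7.7] T [-0.628 -0.185  0.424] bar -26.1 w 0.0126 q6 1.997 wz 0.275 e6 -0.316
```

```bash
python3 -m jog '[[[0,0,0],[0,0,-2],1],[[0,0,0],[0,0,-4],1]]'>/dev/null;python3 st.py
python3 -m jog '[[[0,0,0],[0,0,0],0],[[0,0,0],[0,0,0],0],[[0,0,3],[0,0,0],0],[[0,0,6],[0,0,0],0],[[0,0,6],[0,0,0],0]]'>/dev/null; python3 st.py
```

```text
t 15.12 p [0.5441 0.0091 0.141 ] F [ 1.4 -3.6  6.7] T [-0.661 -0.111  0.439] bar -30.1 w 0.0134 q6 2.066 wz 0.277 e6 -0.297
t 15.75 p [0.5441 0.0094 0.2017] F [-0.  -0.1 -0.6] T [ 0.083 -0.029  0.006] bar -29.99 w 0.0423 q6 2.065 wz -0.001 e6 0.006
```

Knob a is snug, with a rise of about 0.084. Next is knob d.

```bash
python3 -m jog '[[[1.9,-2.7,0.5],[0,0,20],0],[[3.8,-5.4,0.5],[0,0,40],0],[[5.6,-8.15,0.5],[0,0,60],0],[[5.6,-8.15,0],[0,0,71],0],[[5.6,-8.15,0],[0,0,71],0],[[5.6,-8.15,0],[0,0,71],0],[[5.6,-8.15,0],[0,0,71],0],[[5.6,-8.15,0],[0,0,71],0],[[5.6,-8.15,-3],[0,0,71],0],[[5.6,-8.15,-6],[0,0,71],0],[[5.6,-8.15,-6],[0,0,71],0]]'>/dev/null; python3 st.py
```

```text
t 17.12 p [ 0.5982 -0.0719  0.1368] F [ 0.4 -0.4  0.4] T [ 0.004  0.001 -0.007] bar 40.85 w 0.0424 q6 0.696 wz -0.013 e6 0.033
```

```bash
python3 -m jog '[[[0,0,0],[0,0,0],1],[[0,0,0],[0,0,0],1],[[0,0,0],[0,0,0],1],[[0,0,0],[0,0,0],1]]'>/dev/null; python3 st.py
```

```text
t 17.62 p [ 0.6002 -0.0726  0.141 ] F [ 1.5 -4.3  7. ] T [-0.686 -0.376 -0.015] bar 40.96 w 0.013 q6 0.694 wz -0.001 e6 -0.009
```

```bash
python3 -m jog '[[[0,-0.02,0],[0,0,-2],1],[[0,-0.02,0],[0,0,-4],1],[[0,-0.02,0],[0,0,-6],1],[[0,-0.02,0],[0,0,-8],1],[[0,-0.02,0],[0,0,-10],1],[[0,-0.02,0],[0,0,-12],1]]'>/dev/null;python3 st.py
python3 -m jog '[[[0,0,0],[0,0,-2],1],[[0,0,0],[0,0,-4],1]]'>/dev/null;python3 st.py
python3 -m jog '[[[0,0,0],[0,0,-2],1],[[0,0,0],[0,0,-4],1]]'>/dev/null;python3 st.py
```

```text
t 18.38 p [ 0.6001 -0.0726  0.141 ] F [ 2.6 -2.1  6.6] T [-0.404 -0.403  0.371] bar 28.92 w 0.0128 q6 0.904 wz 0.278 e6 -0.381
t 18.62 p [ 0.6001 -0.0726  0.141 ] F [ 2.6 -2.3  6.9] T [-0.414 -0.407  0.358] bar 24.92 w 0.0132 q6 0.973 wz 0.277 e6 -0.381
t 18.88 p [ 0.6002 -0.0726  0.141 ] F [ 2.3 -2.1  6.6] T [-0.444 -0.36   0.34 ] bar 20.92 w 0.0131 q6 1.043 wz 0.278 e6 -0.373
```

```bash
python3 -m jog '[[[0,0,0],[0,0,-2],1],[[0,0,0],[0,0,-4],1]]'>/dev/null;python3 st.py
python3 -m jog '[[[0,0,0],[0,0,-2],1],[[0,0,0],[0,0,-4],1]]'>/dev/null;python3 st.py
```

```text
t 19.12 p [ 0.6001 -0.0726  0.141 ] F [ 3.4 -2.8  7. ] T [-0.441 -0.391  0.415] bar 16.92 w 0.0128 q6 1.113 wz 0.276 e6 -0.357
t 19.38 p [ 0.6001 -0.0726  0.141 ] F [ 2.3 -2.4  5.3] T [-0.425 -0.389  0.409] bar 12.92 w 0.0131 q6 1.183 wz 0.278 e6 -0.339
```

Contact came early on d; the rise is 0.042 so far. About 8–9° more will bring it to roughly 0.085.

```bash
python3 -m jog '[[[0,0,0],[0,0,-2],1],[[0,0,0],[0,0,-4],1],[[0,0,0],[0,0,-6],1],[[0,0,0],[0,0,-8],1]]'>/dev/null;python3 st.py
```

```text
t 19.88 p [ 0.6001 -0.0726  0.141 ] F [ 2.2 -2.9  5.9] T [-0.498 -0.41   0.464] bar 4.92 w 0.0127 q6 1.322 wz 0.277 e6 -0.3
```

```bash
python3 -m jog '[[[0,0,0],[0,0,0],0],[[0,0,0],[0,0,0],0],[[0,0,3],[0,0,0],0],[[0,0,6],[0,0,0],0],[[-5,1,6.5],[0,0,25],0],[[-10,2,6.5],[0,0,50],0],[[-13.8,2.6,6],[0,0,75],0],[[-13.8,2.6,6],[0,0,105],0],[[-13.8,2.6,6],[0,0,105],0],[[-13.8,2.6,6],[0,0,105],0],[[-13.8,2.6,6],[0,0,105],0],[[-13.8,2.6,6],[0,0,105],0],[[-13.8,2.6,6],[0,0,105],0],[[-13.8,2.6,6],[0,0,105],0],[[-13.8,2.6,6],[0,0,105],0]]'>/dev/null; python3 st.py
```

```text
t 21.75 p [ 0.4612 -0.0463  0.1992] F [-0.1 -0.7  0.6] T [-0.011  0.042 -0.018] bar 109.97 w 0.0422 q6 -0.504 wz 0.089 e6 -2.19
```

```bash
python3 -m jog '[[[0,0,-3],[0,0,0],0],[[0,0,-6],[0,0,0],0],[[0,0,-6],[0,0,0],0],[[0,0,-6],[0,0,0],1],[[0,0,-6],[0,0,0],1],[[0,0,-6],[0,0,0],1],[[0,0,-6],[0,0,0],1]]'>/dev/null; python3 st.py
```

```text
t 22.62 p [ 0.4622 -0.0463  0.1411] F [1.5 1.6 6.5] T [ 0.346 -0.381 -0.053] bar 109.97 w 0.0128 q6 -0.504 wz -0.001 e6 -0.001
```

```bash
python3 -m jog '[[[0,0,0],[0,0,-2],1],[[0,0,0],[0,0,-4],1],[[0,0,0],[0,0,-6],1],[[0,0,0],[0,0,-8],1],[[0,0,0],[0,0,-10],1],[[0,0,0],[0,0,-12],1]]'>/dev/null;python3 st.py
python3 -m jog '[[[0,0,0],[0,0,-2],1],[[0,0,0],[0,0,-4],1]]'>/dev/null;python3 st.py
python3 -m jog '[[[0,0,0],[0,0,-2],1],[[0,0,0],[0,0,-4],1]]'>/dev/null;python3 st.py
```

```text
t 23.38 p [ 0.4623 -0.0463  0.1411] F [3.6 2.4 6.7] T [ 0.452 -0.587  0.325] bar 97.92 w 0.0126 q6 -0.293 wz 0.277 e6 -0.378
t 23.62 p [ 0.4624 -0.0463  0.1411] F [4.3 1.7 6.9] T [ 0.435 -0.703  0.421] bar 93.92 w 0.0127 q6 -0.224 wz 0.277 e6 -0.377
t 23.88 p [ 0.4624 -0.0463  0.1411] F [4.6 3.3 5.5] T [ 0.427 -0.801  0.352] bar 89.93 w 0.0129 q6 -0.154 wz 0.279 e6 -0.377
```

```bash
python3 -m jog '[[[0,0,0],[0,0,-2],1],[[0,0,0],[0,0,-4],1]]'>/dev/null;python3 st.py
python3 -m jog '[[[0,0,0],[0,0,-2],1],[[0,0,0],[0,0,-4],1]]'>/dev/null;python3 st.py
```

```text
t 24.12 p [ 0.4625 -0.0463  0.1411] F [4.3 1.5 5.1] T [ 0.384 -0.891  0.347] bar 85.93 w 0.013 q6 -0.084 wz 0.276 e6 -0.377
t 24.38 p [ 0.4625 -0.0463  0.1411] F [6.  1.7 5.5] T [ 0.369 -1.042  0.306] bar 81.92 w 0.0126 q6 -0.014 wz 0.277 e6 -0.376
```

```bash
python3 -m jog '[[[0.04,0,0],[0,0,-2],1],[[0.04,0,0],[0,0,-4],1]]'>/dev/null;python3 st.py
python3 -m jog '[[[0,0,0],[0,0,-2],1],[[0,0,0],[0,0,-4],1]]'>/dev/null;python3 st.py
```

```text
t 24.62 p [ 0.4627 -0.0463  0.1411] F [2.8 2.  6.9] T [ 0.457 -0.379  0.39 ] bar 77.92 w 0.013 q6 0.056 wz 0.277 e6 -0.378
t 24.88 p [ 0.4627 -0.0463  0.1411] F [3.7 2.3 7.1] T [ 0.365 -0.507  0.442] bar 73.93 w 0.0133 q6 0.126 wz 0.278 e6 -0.364
```

```bash
python3 -m jog '[[[0,0,0],[0,0,-2],1],[[0,0,0],[0,0,-4],1]]'>/dev/null;python3 st.py
python3 -m jog '[[[0,0,0],[0,0,-2],1],[[0,0,0],[0,0,-4],1]]'>/dev/null;python3 st.py
```

```text
t 25.12 p [ 0.4627 -0.0463  0.1411] F [3.9 1.7 6.3] T [ 0.319 -0.583  0.384] bar 69.92 w 0.013 q6 0.195 wz 0.277 e6 -0.346
t 25.38 p [ 0.4628 -0.0463  0.1411] F [3.5 1.2 6.4] T [ 0.305 -0.63   0.401] bar 65.93 w 0.0127 q6 0.265 wz 0.279 e6 -0.326
```

```bash
python3 -m jog '[[[0,0,0],[0,0,-2],1],[[0,0,0],[0,0,-4],1],[[0,0,0],[0,0,-6],1]]'>/dev/null;python3 st.py
python3 -m jog '[[[0,0,0],[0,0,0],0],[[0,0,0],[0,0,0],0],[[0,0,3],[0,0,0],0],[[0,0,6],[0,0,0],0],[[-2,-1.3,12],[0,0,0],0],[[-2,-2.3,16],[0,0,-20],0],[[-2,-2.3,16],[0,0,-39],0],[[-2,-2.3,16],[0,0,-39],0],[[-2,-2.3,16],[0,0,-39],0],[[-2,-2.3,16],[0,0,-39],0]]'>/dev/null; python3 st.py
python3 - <<'E'
from h import *
import pickle
p=camera_params("wrist");im=snapshot("wrist")[...,::-1];cv2.imwrite("pics/w4.png",im)
pickle.dump(p,open("w4.pkl","wb"))
T=[]
for c in((.5441,.0092),(.6001,-.0725),(.4627,-.0463),(.5187,-.129)):
    u=proj(p,(*c,.165));x,y=(u-[45,40]).round().astype(int);x=max(x,0);y=max(y,0);print(u.round(1),x,y)
    a=im[y:y+80,x:x+90].astype(float);a=(255*(a/255)**.5).astype(np.uint8)
    T.append(cv2.resize(a,(400,280),interpolation=cv2.INTER_CUBIC))
cv2.imwrite("pics/crop4.png",np.vstack([np.hstack(T[:2]),np.hstack(T[2:])]))
E
```

```text
t 25.75 p [ 0.4628 -0.0464  0.1411] F [4.7 1.5 6.4] T [ 0.156 -0.838  0.476] bar 59.93 w 0.0129 q6 0.37 wz 0.275 e6 -0.297
t 27.0 p [ 0.4416 -0.0694  0.2992] F [-1.6  1.  -0.1] T [ 0.017 -0.019 -0.002] bar 21.04 w 0.0429 q6 0.991 wz -0.071 e6 1.801
[223.1  19.7] 178 0
[368.5 -18.7] 324 0
[258.5 162. ] 213 122
[392.4 130.9] 347 91
```

View pics/crop4.png

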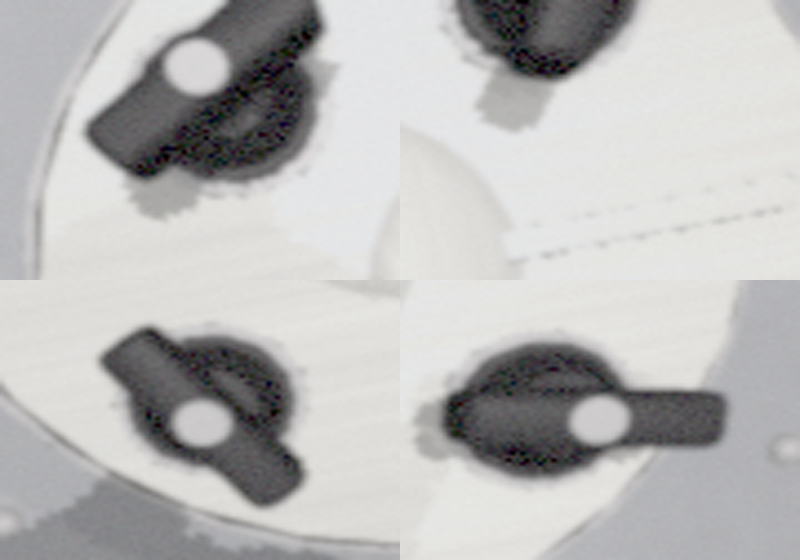

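Run:
```python
from h import *
import pickle
p=pickle.load(open("w4.pkl","rb"))
for n,e,f,g in(("a",(203.4,43.4),(222.1,19.1),-30.1),("b",(241.4,140),(276.7,182),59.9),("c",(360.5,129.6),(419.7,130.4),103.9)):
    v=ray(p,*f,.165)-ray(p,*e,.165);print(n,np.linalg.norm(v),np.degrees(np.arctan2(v[1],v[0]))%180,g%180)
```

```text
a 0.020155799306138162 159.54428901825264 149.9
b 0.040372310586479256 60.62448350670799 59.9
c 0.04289765594229832 110.25836830752236 103.9
```

All four knobs are snug: c, a, d, b, with e6 rises of about 0.065 to 0.084. The crop's bar angles fit the gripper's final angles with a few degrees of lag. Second round: knob a first.

```bash
python3 -m jog '[[[5,4,-3],[0,0,-10],0],[[10.25,7.85,-6],[0,0,-20],0],[[10.25,7.85,-9.5],[0,0,-30],0],[[10.25,7.85,-9.5],[0,0,-48],0],[[10.25,7.85,-9.5],[0,0,-48],0],[[10.25,7.85,-9.5],[0,0,-48],0],[[10.25,7.85,-9.5],[0,0,-48],0],[[10.25,7.85,-13],[0,0,-48],0],[[10.25,7.85,-15.8],[0,0,-48],0],[[10.25,7.85,-15.8],[0,0,-48],0],[[10.25,7.85,-15.8],[0,0,-48],1],[[10.25,7.85,-15.8],[0,0,-48],1],[[10.25,7.85,-15.8],[0,0,-48],1],[[10.25,7.85,-15.8],[0,0,-48],1]]'>/dev/null; python3 st.py
```

```text
t 28.8 p [0.5447 0.0089 0.1432] F [-4.5 -3.   6.1] T [-0.077  0.714  0.048] bar -26.99 w 0.0105 q6 2.012 wz -0.0 e6 0.032
```

```bash
python3 -m jog '[[[0,0,0],[0,0,-2],1],[[0,0,0],[0,0,-4],1],[[0,0,0],[0,0,-6],1],[[0,0,0],[0,0,-8],1]]'>/dev/null;python3 st.py
```

```text
t 29.3 p [0.5447 0.0089 0.1432] F [-4.6 -4.   6.3] T [-0.102  0.72   0.511] bar -35.03 w 0.0101 q6 2.152 wz 0.279 e6 -0.238
```

```bash
python3 -m jog '[[[0,0,0],[0,0,-2],1],[[0,0,0],[0,0,-4],1]]'>/dev/null;python3 st.py
python3 -m jog '[[[0,0,0],[0,0,-2],1],[[0,0,0],[0,0,-4],1]]'>/dev/null;python3 st.py
```

```text
t 29.55 p [0.5446 0.0088 0.1432] F [-4.4 -2.9  6.6] T [-0.174  0.697  0.516] bar -39.03 w 0.0098 q6 2.222 wz 0.278 e6 -0.215
t 29.8 p [0.5446 0.0088 0.1432] F [-5.7 -4.3  6.8] T [-0.217  0.706  0.501] bar -43.03 w 0.01 q6 2.292 wz 0.277 e6 -0.192
```

```bash
python3 -m jog '[[[0,0,0],[0,0,-2],1],[[0,0,0],[0,0,-4],1]]'>/dev/null;python3 st.py
python3 -m jog '[[[0,0,0],[0,0,-2],1],[[0,0,0],[0,0,-4],1]]'>/dev/null;python3 st.py
```

```text
t 30.05 p [0.5446 0.0088 0.1432] F [-5.8 -3.8  7.1] T [-0.239  0.646  0.554] bar -47.03 w 0.0098 q6 2.361 wz 0.277 e6 -0.169
t 30.3 p [0.5446 0.0088 0.1432] F [-5.9 -5.3  7.5] T [-0.264  0.619  0.582] bar -51.03 w 0.0102 q6 2.431 wz 0.277 e6 -0.145
```

```bash
python3 -m jog '[[[0,0,0],[0,0,-2],1]]'>/dev/null;python3 st.py
python3 -m jog '[[[0,0,0],[0,0,0],0],[[0,0,0],[0,0,0],0],[[0,0,3],[0,0,0],0],[[0,0,6],[0,0,0],0],[[-1,-5,6.5],[0,0,40],0],[[-2,-10,6.5],[0,0,80],0],[[-2.6,-13.8,6],[0,0,120],0],[[-2.6,-13.8,6],[0,0,160],0],[[-2.6,-13.8,6],[0,0,160],0],[[-2.6,-13.8,6],[0,0,160],0],[[-2.6,-13.8,6],[0,0,160],0],[[-2.6,-13.8,6],[0,0,160],0],[[-2.6,-13.8,6],[0,0,160],0],[[-2.6,-13.8,6],[0,0,160],0],[[-2.6,-13.8,6],[0,0,160],0],[[-2.6,-13.8,6],[0,0,160],0],[[-2.6,-13.8,6],[0,0,160],0],[[-2.6,-13.8,6],[0,0,160],0],[[-2.6,-13.8,6],[0,0,160],0],[[-2.6,-13.8,6],[0,0,160],0]]'>/dev/null;python3 st.py
```

```text
t 30.43 p [0.5446 0.0087 0.1432] F [-6.6 -5.2  6.5] T [-0.312  0.679  0.653] bar -53.03 w 0.0103 q6 2.466 wz 0.278 e6 -0.134
t 32.92 p [ 0.5183 -0.1289  0.2015] F [0.3 0.6 0.6] T [0.038 0.001 0.005] bar 106.95 w 0.0426 q6 -0.587 wz 0.111 e6 -2.751
```

```bash
python3 -m jog '[[[0.04,0,-3],[0,0,0],0],[[0.04,0,-6],[0,0,0],0],[[0.04,0,-6],[0,0,0],0],[[0.04,0,-6],[0,0,0],1],[[0.04,0,-6],[0,0,0],1],[[0.04,0,-6],[0,0,0],1],[[0.04,0,-6],[0,0,0],1]]'>/dev/null; python3 st.py
python3 -m jog '[[[0,0,0],[0,0,-2],1],[[0,0,0],[0,0,-4],1],[[0,0,0],[0,0,-6],1],[[0,0,0],[0,0,-8],1]]'>/dev/null;python3 st.py
python3 -m jog '[[[0,0,0],[0,0,-2],1],[[0,0,0],[0,0,-4],1]]'>/dev/null;python3 st.py
```

```text
t 33.8 p [ 0.5188 -0.1292  0.1432] F [-5.1 -1.   5.2] T [-0.142  0.914  0.411] bar 106.95 w 0.0111 q6 -0.587 wz -0.001 e6 0.418
t 34.3 p [ 0.5187 -0.1292  0.1431] F [-6.1 -1.6  5.6] T [-0.192  1.179  0.491] bar 98.88 w 0.011 q6 -0.446 wz 0.277 e6 -0.257
t 34.55 p [ 0.5187 -0.1292  0.1431] F [-8.4  0.5  5.9] T [-0.211  1.11   0.505] bar 94.89 w 0.0108 q6 -0.377 wz 0.278 e6 -0.235
```

```bash
python3 -m jog '[[[-0.03,0,0],[0,0,-2],1],[[-0.03,0,0],[0,0,-4],1],[[-0.03,0,0],[0,0,-6],1],[[-0.03,0,0],[0,0,-8],1]]'>/dev/null;python3 st.py
python3 -m jog '[[[0,0,0],[0,0,-2],1],[[0,0,0],[0,0,-4],1]]'>/dev/null;python3 st.py
```

```text
t 35.05 p [ 0.5186 -0.1292  0.1431] F [-6.7 -0.8  8. ] T [-0.207  0.981  0.54 ] bar 86.89 w 0.0112 q6 -0.237 wz 0.278 e6 -0.191
t 35.3 p [ 0.5185 -0.1292  0.1431] F [-7.  -0.9  7.3] T [-0.235  1.011  0.565] bar 82.89 w 0.0111 q6 -0.167 wz 0.277 e6 -0.168
```

```bash
python3 -m jog '[[[0,0,0],[0,0,-2],1],[[0,0,0],[0,0,-4],1]]'>/dev/null;python3 st.py
```

```text
t 35.55 p [ 0.5185 -0.1291  0.1431] F [-7.  -0.3  8.3] T [-0.205  1.093  0.641] bar 78.89 w 0.011 q6 -0.098 wz 0.279 e6 -0.146
```

```bash
python3 -m jog '[[[0,0,0],[0,0,-2],1]]'>/dev/null;python3 st.py
python3 -m jog '[[[0,0,0],[0,0,0],0],[[0,0,0],[0,0,0],0],[[0,0,3],[0,0,0],0],[[0,0,6],[0,0,0],0],[[4,3,6.5],[0,0,-20],0],[[8.15,5.65,6.5],[0,0,-40],0],[[8.15,5.65,6],[0,0,-68],0],[[8.15,5.65,6],[0,0,-68],0],[[8.15,5.65,6],[0,0,-68],0],[[8.15,5.65,6],[0,0,-68],0],[[8.15,5.65,6],[0,0,-68],0],[[8.15,5.65,6],[0,0,-68],0]]'>/dev/null;python3 st.py
```

```text
t 35.67 p [ 0.5185 -0.1292  0.1431] F [-8.2 -0.4  7.6] T [-0.249  1.125  0.669] bar 76.89 w 0.0107 q6 -0.063 wz 0.278 e6 -0.134
t 37.17 p [ 0.6    -0.0723  0.2014] F [ 0.9 -0.5  0.5] T [ 0.01   0.002 -0.011] bar 9.02 w 0.0427 q6 1.251 wz -0.039 e6 1.007
```

```bash
python3 -m jog '[[[0,0,-3],[0,0,0],0],[[0,0,-6],[0,0,0],0],[[0,0,-6],[0,0,0],0],[[0,0,-6],[0,0,0],1],[[0,0,-6],[0,0,0],1],[[0,0,-6],[0,0,0],1],[[0,0,-6],[0,0,0],1]]'>/dev/null; python3 st.py
python3 -m jog '[[[0,0,0],[0,0,-2],1],[[0,0,0],[0,0,-4],1],[[0,0,0],[0,0,-6],1],[[0,0,0],[0,0,-8],1]]'>/dev/null;python3 st.py
python3 -m jog '[[[0,0,0],[0,0,-2],1],[[0,0,0],[0,0,-4],1],[[0,0,0],[0,0,-6],1],[[0,0,0],[0,0,-8],1]]'>/dev/null;python3 st.py
```

```text
t 38.05 p [ 0.6005 -0.0727  0.1437] F [-3.4 -2.5  8.6] T [-0.256  0.575  0.388] bar 9.02 w 0.0102 q6 1.251 wz -0.0 e6 0.41
t 38.55 p [ 0.6005 -0.0727  0.1437] F [-3.4 -1.8 10.1] T [-0.34   0.594  0.522] bar 0.96 w 0.0101 q6 1.392 wz 0.278 e6 -0.25
t 39.05 p [ 0.6005 -0.0727  0.1437] F [-3.3 -3.   8.1] T [-0.174  0.553  0.543] bar -7.04 w 0.0102 q6 1.531 wz 0.276 e6 -0.207
```

```bash
python3 -m jog '[[[0,0,0],[0,0,-2],1],[[0,0,0],[0,0,-4],1],[[0,0,0],[0,0,-6],1],[[0,0,0],[0,0,-8],1]]'>/dev/null;python3 st.py
```

```text
t 39.55 p [ 0.6005 -0.0728  0.1437] F [-2.3 -5.6  9.4] T [-0.489  0.302  0.64 ] bar -15.05 w 0.0096 q6 1.671 wz 0.276 e6 -0.164
```

```bash
python3 -m jog '[[[0,0,0],[0,0,-2],1],[[0,0,0],[0,0,-4],1]]'>/dev/null;python3 st.py
python3 -m jog '[[[0,0,0],[0,0,0],0],[[0,0,0],[0,0,0],0],[[0,0,3],[0,0,0],0],[[0,0,6],[0,0,0],0],[[-5,1,6.5],[0,0,20],0],[[-10,2,6.5],[0,0,40],0],[[-13.75,2.6,6],[0,0,60],0],[[-13.75,2.6,6],[0,0,83],0],[[-13.75,2.6,6],[0,0,83],0],[[-13.75,2.6,6],[0,0,83],0],[[-13.75,2.6,6],[0,0,83],0],[[-13.75,2.6,6],[0,0,83],0],[[-13.75,2.6,6],[0,0,83],0],[[-13.75,2.6,6],[0,0,83],0]]'>/dev/null;python3 st.py
```

```text
t 39.8 p [ 0.6004 -0.0729  0.1437] F [-2.3 -5.9  8. ] T [-0.232  0.347  0.578] bar -19.05 w 0.0101 q6 1.741 wz 0.278 e6 -0.147
t 41.55 p [ 0.4624 -0.0463  0.2015] F [-1.   0.7 -0.3] T [ 0.025  0.026 -0.014] bar 63.82 w 0.0424 q6 0.302 wz -0.008 e6 -0.112
```

```bash
python3 -m jog '[[[0.03,0,-3],[0,0,0],0],[[0.03,0,-6],[0,0,0],0],[[0.03,0,-6],[0,0,0],0],[[0.03,0,-6],[0,0,0],1],[[0.03,0,-6],[0,0,0],1],[[0.03,0,-6],[0,0,0],1],[[0.03,0,-6],[0,0,0],1]]'>/dev/null; python3 st.py
python3 -m jog '[[[0,0,0],[0,0,-2],1],[[0,0,0],[0,0,-4],1],[[0,0,0],[0,0,-6],1],[[0,0,0],[0,0,-8],1]]'>/dev/null;python3 st.py
python3 -m jog '[[[0,0,0],[0,0,-2],1],[[0,0,0],[0,0,-4],1],[[0,0,0],[0,0,-6],1],[[0,0,0],[0,0,-8],1]]'>/dev/null;python3 st.py
```

```text
t 42.42 p [ 0.4631 -0.0464  0.143 ] F [-3.2  1.8  5.6] T [ 0.259  0.638 -0.219] bar 63.95 w 0.0105 q6 0.3 wz -0.0 e6 -0.282
t 42.92 p [ 0.4632 -0.0466  0.1436] F [-5.5  0.3 11.1] T [-0.165  1.117  0.492] bar 55.92 w 0.0099 q6 0.44 wz 0.278 e6 -0.281
t 43.42 p [ 0.4633 -0.0466  0.1436] F [-5.4 -2.8 11. ] T [-0.506  1.103  0.509] bar 47.92 w 0.0101 q6 0.58 wz 0.278 e6 -0.23
```

```bash
python3 -m jog '[[[0,0,0],[0,0,-2],1],[[0,0,0],[0,0,-4],1],[[0,0,0],[0,0,-6],1],[[0,0,0],[0,0,-8],1]]'>/dev/null;python3 st.py
```

```text
t 43.92 p [ 0.4632 -0.0468  0.1436] F [-7.1 -3.1  9.9] T [-0.556  1.461  0.539] bar 39.92 w 0.0103 q6 0.719 wz 0.277 e6 -0.184
```

```bash
python3 -m jog '[[[0,0,0],[0,0,-2],1],[[0,0,0],[0,0,-4],1],[[0,0,0],[0,0,-6],1],[[0,0,0],[0,0,-8],1]]'>/dev/null;python3 st.py
```

```text
t 44.42 p [ 0.4633 -0.0469  0.1436] F [-4.9 -2.9 10.2] T [-0.489  1.132  0.569] bar 31.91 w 0.0101 q6 0.859 wz 0.275 e6 -0.142
```

Knob b now shows a rise of 0.236. I'll release, lift, and check all four bars with one picture.

```bash
python3 -m jog '[[[0,0,0],[0,0,0],0],[[0,0,0],[0,0,0],0],[[0,0,3],[0,0,0],0],[[0,0,6],[0,0,0],0],[[1,-1.6,12],[0,0,-5],0],[[2,-3.2,15.8],[0,0,-11],0],[[2,-3.2,15.8],[0,0,-11],0],[[2,-3.2,15.8],[0,0,-11],0],[[2,-3.2,15.8],[0,0,-11],0]]'>/dev/null; python3 st.py
python3 - <<'E'
from h import *
import pickle
p=camera_params("wrist");im=snapshot("wrist")[...,::-1];cv2.imwrite("pics/w5.png",im)
pickle.dump(p,open("w5.pkl","wb"))
C=[("a",(.5441,.0092),-53.),("d",(.6003,-.0727),-19.),("b",(.4630,-.0465),31.9),("c",(.5187,-.129),76.9)]
T=[]
for n,c,g in C:
    u=proj(p,(*c,.165));x,y=(u-[45,40]).round().astype(int);x=max(x,0);y=max(y,0)
    a=im[y:y+80,x:x+90].astype(float);a=cv2.resize((255*(a/255)**.5).astype(np.uint8),(400,280),interpolation=cv2.INTER_CUBIC)
    f=lambda P:tuple(((P-[x,y])*[400/90,3.5]).round().astype(int).tolist())
    for da,col in((0,(0,0,255)),(6,(0,200,0))):
        d=.022*np.array([np.cos(np.radians(g+da)),np.sin(np.radians(g+da)),0]);P=np.array([*c,.165])
        cv2.line(a,f(proj(p,P-d)),f(proj(p,P+d)),col,1)
    T.append(a)
cv2.imwrite("pics/crop5.png",np.vstack([np.hstack(T[:2]),np.hstack(T[2:])]))
E
```

```text
t 45.55 p [ 0.4823 -0.078   0.2981] F [-0.5 -0.2  0.4] T [-0.047  0.022 -0.002] bar 21.04 w 0.043 q6 0.991 wz 0.003 e6 -0.01
```

View pics/crop5.png

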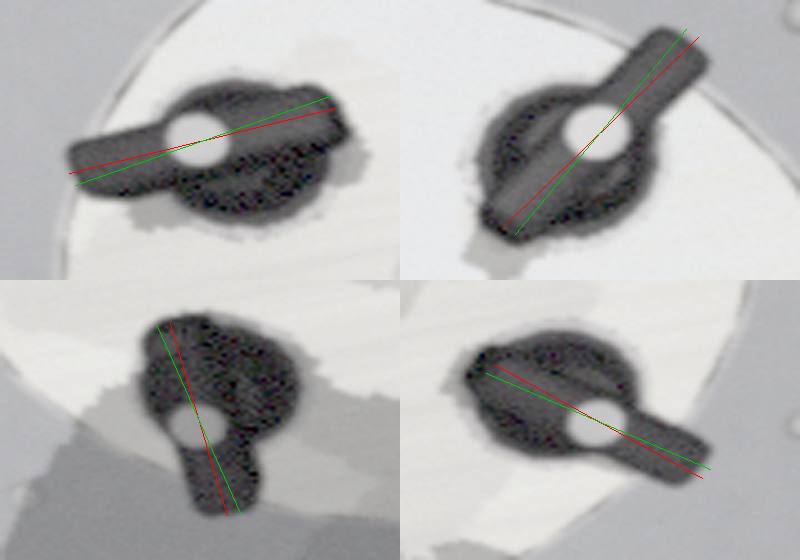

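View pics/w5.png

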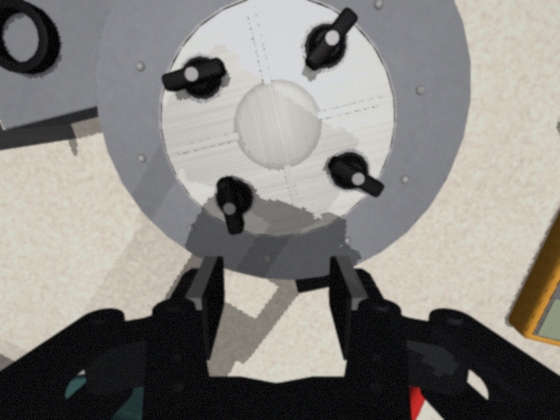

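The final picture shows four aligned bars close to the predicted axes, dots near (195,75), (332,38), (358,180) and (229,209). The tape roll is still on the duct. The effort and angle estimates both fall inside the full-tightness band, so I'm handing in.

```bash
python3 -c "
from workcell import ticket
print(ticket.hand_in())"
```

```text
the job is handed in; nothing more can be done
None
```

I tightened all four wing knobs crosswise and handed the job in at about 46 s of the 72 s allowed; no verdict was reported.

- **Snug round (c, a, d, b):** by joint 6's effort while turning, the knobs were about 0.06–0.085 N m above the drag.
- **Tightening round (a, c, d, b):** by the same measure each knob ended about 0.23–0.25 N m above the drag. The angle turned since contact gives a higher figure, about 0.27–0.31 N m. Both fall inside the 18–34 N limits.

**Where checks disagreed:**
- The effort rose more slowly per radian than the stated 0.4 N m (about 0.28–0.33). I put this down to the knobs lagging a few degrees in the fingers, and aimed so that either reading would be acceptable.
- The wrist torque sensor was too noisy to settle it, at about ±0.04 N m.
- My bar angles from the picture after the snug round scattered by several degrees, so I did not rely on them.

The last wrist picture shows all four bars within a few degrees of the gripper's final angles, the gripper clear above the cover and the tape roll still on the duct. I did not check the other bench items for movement with a final overview picture, but the arm worked only above the cover.

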